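# Load the bottle tumbler, pin its carriage and engage the gated lever

## Robot

A 7-joint arm with a two-finger parallel gripper is mounted at the origin on the work surface. World frame = base frame: x ahead of the robot, y to its left, z up, the work surface at z = 0. Lengths are in m, angles in rad, forces in N, time in s.
With the tool pointing down it reaches from about 0.35 to 0.9 m from the base axis. Payload 8.1 kg.
Tool frame: the origin (TCP) lies where the fingers leave the gripper's body, on its centre line; the fingertips stand 66 mm ahead of it and the grasp point (between the pads) lies 47 mm ahead of it (arm.tip_reach is the distance from the TCP to the fingertips, in m); z points along the fingers, y is the direction in which the jaws open and shut (so a half turn about z gives the same grasp; the last joint's range is limited). The gripper opens to 92 mm and grips with 3 to 60 N. Pads are 19 mm wide; open, the fingers measure 130 mm over their backs; the gripper's body (75 mm by 190 mm) begins 47 mm behind the grasp point.
Start: joints at [1.242, 0.434, 0.025, 1.573, -0.012, 1.134, -0.075], TCP at [0.14, -0.609, 0.292] pointing down, gripper open.
Joint ranges: [-2.62, 2.62], [-0.44, 2.09], [-1.27, 1.32], [0.08, 2.57], [-1.32, 4.46], [0.12, 2], [-2.74, 2.74]. Speed limits (rad/s): [2.22, 2.22, 3.01, 3.01, 3.14, 3.14, 3.14].

## Interface

Orientations are given as a rotation vector (axis times angle).
In Python, from cell import arm gives the robot as it stands.
- The arm moves only by the tool carry_out, never from a script. Its argument "plan" is a list of rows, each a list of 5 numbers: the shift along the world's x, y, z in cm, then the turn about the world's z in rad, then the finger opening in cm, from 0 to 9.18. In form: [[tx, ty, tz, spin, fingers], ...]. A call has 1 to 20 rows; each row is the pose to reach, as a shift and turn from the pose measured when the call began; what a row does not reach only later rows make up. A row lasts 1/10 s, in which the tool goes at most 50 mm and 8.59 degrees, less where a joint would pass 70% of its speed; a pose out of reach is approached as far as the arm can. A call with a gripper value outside its range is refused whole. The fingers move at their own pace and stop on an object; "squeeze" is the grip in N (left out, the last holds). Time passes only in rows, so rows that repeat a pose let the fingers close. It gives the time, the measured TCP pose, the force and the opening at its end, in the units of the state.
- arm.observe(): the state, without advancing time (a new reading comes with each control period).
- arm.get_image(name): name is "scene" or "top" or "wrist"; returns (picture, depth): 420x560x3 uint8, red, green, blue; 420x560 float32, m along the optical axis (not along the pixel's ray), 0 where there is no reading.
- arm.get_calibration(name): a dict with "intrinsics" (3x3 intrinsics, pixels), "rvec" (rotation vector, rad) and "tvec" (3), from world to camera coordinates, as OpenCV has them; the wrist camera has in their place "tool_from_camera" (4x4, takes a point from camera to tool coordinates, whose origin is the TCP and whose axes are the flange's). Camera axes: x right, y down, z forward; pixel columns grow to the right and rows downward; lengths in m; the calibration is good to about 2 mm. A picture is of the moment at which its call begins: read the wrist's pose just before it. get_calibration takes no time and is no camera call.
- arm.sign_off(): hands the job in, once; it reports no verdict.
The state is a dict: "clock": time; "joints": joint angles; "dq": joint speeds; "joint_efforts": joint torques, N m; "position": TCP position; "ee_rot": TCP orientation; "force": force on the tool from outside, world axes, zero at the start; "ft_torque": the same for the moment, N m; "width": opening from 0.0 (shut) to 1.0 (fully open).
Only numpy, scipy, OpenCV 4.12 (cv2) and the standard library are available. Lean on these libraries where they do the work, as an engineer would, in place of code of your own. Each camera call takes 0.05 s, during which the arm holds its last target. There are 200 camera calls.

## Task

Stand every amber bottle that is on the counter upright in the tumbler's tray, one to a cell, while the carriage is still drawn out. Then push the carriage fully home, put the red-knobbed lock pin fully down through the bracket and the carriage's lug, and last lift the lever out of its stop notch and bring it to rest seated in the notch with the green tab. Do not knock over or push away the other goods on the counter.

Things in the scene. Friction and masses are not known exactly. Their poses are not given: they have to be found in the camera images.
- machine: bottle tumbler: white casing 230 (x) x 400 (y) x 50 mm, fixed. Origin: centre of its underside; x points away from the robot, y left, z up. Carriage on top in the middle, pin bracket at left, gated lever at right, whose pivot is at x = -50, y = -165, z = 30 mm here; along the lever from the pivot, its crossbar is at 90 mm and its paddle's centre at 165 mm, plus the lift
- carriage (a joint): metres the carriage is drawn out along the machine's -x (0 = fully home at its stop, 0.08 = end); stiff (3 N), stays where left. Black front handle bar, centred x = -125, y = 0, z = +88 mm from point tray: 14 mm thick (x), 100 mm long (y), 16 mm tall, 33 mm free behind it, struts down to the tray at y = -36 and +36 mm
- tray (a point): centre of the carriage's aluminium tray floor, axes as the machine's. Tray 160 (x) x 235 (y) mm, 5 mm walls rising 50 mm above this floor, which is 67 mm above the counter. Dividers of that height make 2 x 3 open cells, each 72 x 72 mm, centred at x = -39, +39 and y = -77, 0, +77 mm from here
- lever (a joint): swing of the selector lever about the machine's y axis (rad): 0 in the stop notch (leaning 0.40 from upright towards the robot), 0.40 in the middle notch (upright), 0.80 in the far notch (leaning 0.40 away). Light friction holds it; notches allow 0.04 of play
- lever_lift (a joint): how far (m) the lever is pulled out along its own length against a spring (about 5 N when seated, 8 N at the limit of 0.028). 0 is seated at the bottom of a notch. Its crossbar clears the teeth between notches above 0.018; let go, it springs down into a notch, or onto a tooth
- lever_paddle (a point): centre of the lever's black paddle handle: 18 mm thick along the machine's y, 30 mm wide, 50 mm tall along the lever; its z axis runs up along the lever
- lever_bar (a point): centre of the lever's brass crossbar (8 mm thick, 44 mm long), which lies in the notches, 14 mm wide, of two dark steel gate plates
- green_tab: green plastic tab standing beside the gate at one of the two far notches; its origin has the x, y of that notch's centre (where point lever_bar must be seen from above). Middle or far notch, differing from start to start; a yellow tab stands at the other one and a red tab at the stop notch
- pin_hole (a point): centre of the top mouth of the upper hole (16 mm square) in the steel bracket at the machine's left, 108 mm above the counter. The bracket has a second such plate 28 mm lower; the carriage's red lug, with the same hole, lies between the two when the carriage is fully home, and the holes then line up
- pin_knob (a point): centre of the lock pin's red round knob, 24 mm diameter, 38 mm tall; the pin's z axis runs up through the knob. Below the knob is a steel collar 32 mm diameter, 5 mm thick, and below that the shank, 12 mm diameter, 45 mm long. The knob's centre is 69 mm above the tip and 24 mm above the collar's underside
- pin_tip (a point): centre of the pin's tapered lower end. At the start the pin stands in an open hole, 17 mm wide, in a fixed wooden block 60 x 60 x 55 mm, its collar resting on the block's top
- bottle0_mid (a point): amber bottle with paper label and black cap: body 46 mm diameter up to 88 mm, shoulder, cap 26 mm diameter, 118 mm tall in all, 140 to 240 g, heavy glass base. This point is on its axis, 59 mm above its foot; z up its axis. Absent in some starts
- bottle1_mid (a point): amber bottle with paper label and black cap: body 46 mm diameter up to 88 mm, shoulder, cap 26 mm diameter, 118 mm tall in all, 140 to 240 g, heavy glass base. This point is on its axis, 59 mm above its foot; z up its axis. Absent in some starts
- bottle2_mid (a point): amber bottle with paper label and black cap: body 46 mm diameter up to 88 mm, shoulder, cap 26 mm diameter, 118 mm tall in all, 140 to 240 g, heavy glass base. This point is on its axis, 59 mm above its foot; z up its axis. Absent in some starts
- bottle3_mid (a point): amber bottle with paper label and black cap: body 46 mm diameter up to 88 mm, shoulder, cap 26 mm diameter, 118 mm tall in all, 140 to 240 g, heavy glass base. This point is on its axis, 59 mm above its foot; z up its axis. Absent in some starts
- bottle4_mid (a point): amber bottle with paper label and black cap: body 46 mm diameter up to 88 mm, shoulder, cap 26 mm diameter, 118 mm tall in all, 140 to 240 g, heavy glass base. This point is on its axis, 59 mm above its foot; z up its axis. Absent in some starts
- candle0: round white candle jar with wooden lid, 60 mm wide, 82 mm tall; stays out of the way. Origin at its underside's centre
- candle1: another such candle jar; stays out of the way. Origin at its underside's centre
- scent0: square clear scent bottle with yellow contents and brass cap, 42 mm wide, 90 mm tall; stays out of the way. Origin at its underside's centre
- carton0: kraft carton 90 x 90 x 60 mm; stays out of the way. Origin at its underside's centre
- carton1: kraft carton 70 x 110 x 50 mm; stays out of the way. Origin at its underside's centre
- jar0: clear round jar with steel lid, 70 mm wide, 100 mm tall; stays out of the way. Origin at its underside's centre
- dish: blue ceramic dish, 90 mm wide, 30 mm tall; stays out of the way. Origin at its underside's centre

How it is judged:
By the outcome, as a careful person would: the job done as asked, in the order asked, and still so for the second after the job is handed in, with the robot touching nothing.
Of bottle0, bottle1, bottle2, bottle3, bottle4 only 3 to 5 are there at a start; the rules pass over those that are not, and their reading is None.
At some moment in a run one of bottle0, bottle1, bottle2, bottle3, bottle4 may be knocked a few centimetres aside while the robot is not near it.
It also fails if it takes over 210 s, if anything falls off the work surface, if the arm or the gripper's body presses on something with over 40 N, if the wrist force passes 120 N, or if a joint passes its speed limit or range.

## Working session

There is one attempt and no reset: what is moved stays moved. The work goes in short steps, Python scripts to look and compute and a tool call to move; the robot and the scene stay as the last step left them, time stands still between calls to the robot, and variables do not carry over. Pictures are saved under pics/ and viewed, about 12 in all and at most 16, crops included, and the job is handed in when it is done.

Besides the shell and the picture viewer there is one more tool, called after "Emit:" in YAML: its name, and indented under it one key for each argument. carry_out: Moves the arm, as the interface text tells. Its arguments: {"type":"object","properties":{"plan":{"type":"array"},"squeeze":{"type":"number"}},"required":["plan"]}

```bash
ls; mkdir -p pics; cat > h.py <<'E'
import numpy as np, cv2
from cell import arm
from scipy.spatial.transform import Rotation as R
def grab(n):
    s=arm.observe(); im,d=arm.get_image(n); c=arm.get_calibration(n); K=np.array(c["intrinsics"])
    if n=="wrist":
        T=np.eye(4);T[:3,:3]=R.from_rotvec(s["ee_rot"]).as_matrix();T[:3,3]=s["position"]
        M=T@np.array(c["tool_from_camera"])
    else:
        W=np.eye(4);W[:3,:3]=R.from_rotvec(np.ravel(c["rvec"])).as_matrix();W[:3,3]=np.ravel(c["tvec"]);M=np.linalg.inv(W)
    return im,d,K,M
def cloud(d,K,M):
    v,u=np.mgrid[:d.shape[0],:d.shape[1]]
    p=np.stack([(u-K[0,2])/K[0,0]*d,(v-K[1,2])/K[1,1]*d,d],-1)
    P=p@M[:3,:3].T+M[:3,3]; P[d<=0]=np.nan; return P
def ray(u,v,K,M,z):
    r=M[:3,:3]@np.linalg.solve(K,[u,v,1.0]); return M[:3,3]+r*(z-M[2,3])/r[2]
def save(n,im): cv2.imwrite("pics/"+n+".png",im[...,::-1])
E
python3 - <<'E'
from h import *
o=arm.observe(); print(o)
for n in("top","scene","wrist"):
    im,d,K,M=grab(n); save(n+"0",im); np.savez("pics/"+n+"0.npz",im=im,d=d,K=K,M=M); print(n,K[0,0],np.round(M,3).tolist(),(d>0).mean())
E
```

```text
pics
{'clock': 0.0, 'joints': array([ 1.24240951,  0.43521473,  0.02497519,  1.57413277, -0.01162167,
        1.13400789, -0.07504668]), 'dq': array([ 9.51012872e-04, -8.69249039e-05, -1.66046520e-03,  7.42171252e-04,
        6.97123045e-04, -2.51034904e-03, -5.47595992e-04]), 'joint_efforts': array([-2.85375072e-04, -6.67874622e+01,  9.84750688e-01, -3.14462829e+01,
       -6.04867330e-02,  4.29584796e-02,  1.86236693e-04]), 'position': array([ 0.13978039, -0.60872686,  0.29143625]), 'ee_rot': array([-3.12002139e+00, -3.53689559e-01,  4.84013321e-04]), 'force': array([-0.21314181, -0.51188763, -1.21959523]), 'ft_torque': array([ 0.04795763,  0.04018798, -0.03385051]), 'width': 0.9978366190601689}
top 508.91958086361973 [[-0.006, -0.998, 0.063, 0.422], [-1.0, 0.007, 0.015, -0.008], [-0.015, -0.063, -0.998, 1.676], [0.0, 0.0, 0.0, 1.0]] 0.9960756802721088
scene 394.4377053787818 [[0.021, 0.79, -0.612, 1.098], [1.0, -0.016, 0.014, -0.029], [0.001, -0.612, -0.791, 0.909], [0.0, 0.0, 0.0, 1.0]] 0.9959481292517007
wrist 358.46017834370275 [[0.225, -0.935, -0.276, 0.214], [-0.974, -0.216, -0.061, -0.591], [-0.003, 0.282, -0.959, 0.384], [0.0, 0.0, 0.0, 1.0]] 0.9958843537414966
```

View pics/top0.png

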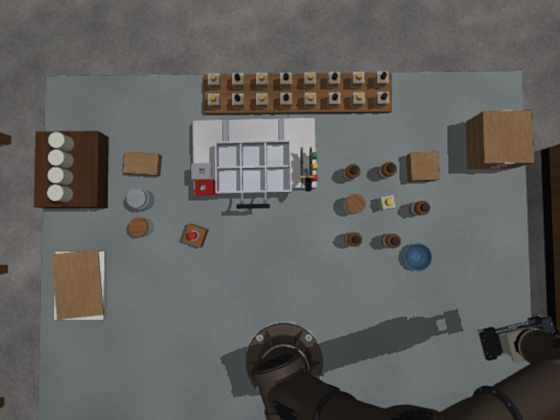

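View pics/scene0.png

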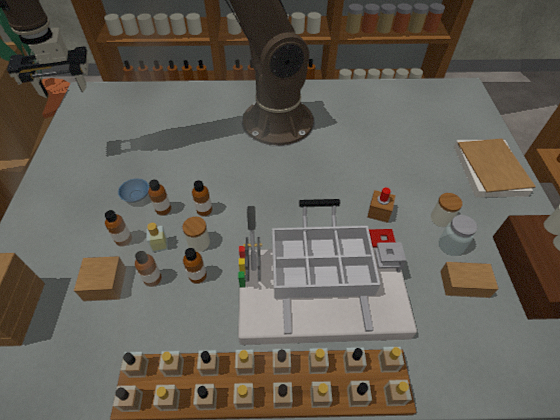

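The top view shows 5 amber bottles, with caps at (352,171), (388,170), (421,208), (354,239) and (392,240). The pin knob is at (192,236), the handle at (253,206), and the lever and tabs are near (310,165). In the scene view, green is the tab farthest from the robot.

```bash
cat >> h.py <<'E'
def tops(zlo=.107,zhi=.128):
    im,d,K,M=grab("top"); return im,cloud(d,K,M)
def bottles():
    im,P=tops(); z=P[...,2]; out=[]
    x=P[...,0];y=P[...,1]
    m=((z>.100)&(z<.13)&(y<-.26)&(y>-.75)&(x>.25)&(x<.85)).astype(np.uint8)
    n,l,s,c=cv2.connectedComponentsWithStats(m)
    for i in range(1,n):
        q=P[l==i]
        if len(q)>8: out.append((*np.round(np.median(q,0),4),len(q),*np.round(c[i]),*im[l==i].mean(0).round()))
    return out
E
python3 - <<'E'
from h import *
for b in bottles(): print(b)
f=np.load("pics/top0.npz");im=f["im"];P=cloud(f["d"],f["K"],f["M"]);z=P[...,2]
hsv=cv2.cvtColor(im,cv2.COLOR_RGB2HSV)
print("counter z",np.nanmedian(z[270:290,300:400]))
def rep(nm,m,box):
    k=np.zeros_like(m);u0,v0,u1,v1=box;k[v0:v1,u0:u1]=m[v0:v1,u0:u1]
    if k.sum()==0: print(nm,0);return
    q=P[k]; r=cv2.minAreaRect(q[:,:2].astype(np.float32)*1000)
    print(nm,k.sum(),np.nanmedian(q,0).round(4),"rect",np.round(r[0],1),np.round(r[1],1),round(r[2],1))
H,S,V=hsv[...,0],hsv[...,1],hsv[...,2]
red=((H<8)|(H>172))&(S>150)
rep("casing",(z>.042)&(z<.058),(180,110,330,215))
rep("tray rim",(z>.108)&(z<.126),(210,130,300,205))
rep("handle",(z>.14)&(z<.175),(230,195,275,215))
rep("knob",red&(z>.08),(175,215,215,260))
rep("block",(z>.045)&(z<.064),(175,215,215,260))
rep("lug/red",red&(z>.03),(185,160,225,210))
rep("bracket",(z>.1)&(z<.115),(185,155,216,195))
rep("lever",(z>.12),(295,130,325,205))
for n,m in(("green",(H>45)&(H<80)&(S>100)),("yellow",(H>20)&(H<35)&(S>130)),("red",red)): rep(n,m,(298,130,330,200))
# other goods
m=((z>.02)).astype(np.uint8); m[:, :120]=0
n,l,s,c=cv2.connectedComponentsWithStats(m)
for i in range(1,n):
    if s[i,4]>60: q=P[l==i]; print(np.round(c[i]),s[i],np.nanmin(q,0).round(3),np.nanmax(q,0).round(3))
cv2.imwrite("pics/crop0.png",cv2.resize(im[110:250,180:330,::-1],None,fx=5,fy=5,interpolation=cv2.INTER_CUBIC)[:,:800])
E
```

```text
(np.float64(0.842), np.float64(-0.3184), np.float64(0.1079), 24, np.float64(384.0), np.float64(96.0), np.float64(39.0), np.float64(39.0), np.float64(39.0))
(np.float64(0.6846), np.float64(-0.6041), np.float64(0.1146), 218, np.float64(481.0), np.float64(143.0), np.float64(58.0), np.float64(45.0), np.float64(32.0))
(np.float64(0.6134), np.float64(-0.33), np.float64(0.1184), 69, np.float64(390.0), np.float64(168.0), np.float64(45.0), np.float64(38.0), np.float64(35.0))
(np.float64(0.6216), np.float64(-0.7187), np.float64(0.1221), 29, np.float64(517.0), np.float64(164.0), np.float64(51.0), np.float64(41.0), np.float64(31.0))
(np.float64(0.4915), np.float64(-0.4315), np.float64(0.1172), 70, np.float64(424.0), np.float64(207.0), np.float64(46.0), np.float64(40.0), np.float64(36.0))
(np.float64(0.3899), np.float64(-0.3385), np.float64(0.1176), 68, np.float64(394.0), np.float64(241.0), np.float64(44.0), np.float64(38.0), np.float64(35.0))
counter z 0.00047570357522586093
casing 3843 [0.7291 0.0757 0.0505] rect [665.1  93.4] [244.8 400.2] 0.8
tray rim 700 [0.621  0.0956 0.1152] rect [611.6  9
[... 1306 characters left out ...]
44 194  21  20 328] [ 0.477 -0.255  0.023] [ 0.537 -0.197  0.095]
[386. 202.] [378 195  18  16 202] [ 0.488 -0.355  0.021] [ 0.535 -0.308  0.095]
[420. 208.] [410 201  20  15 242] [ 0.469 -0.455  0.022] [ 0.514 -0.409  0.129]
[140. 227.] [128 218  24  19 372] [0.409 0.427 0.021] [0.467 0.487 0.093]
[194. 235.] [182 224  26  24 395] [0.373 0.246 0.021] [0.447 0.322 0.106]
[353. 239.] [345 232  17  15 206] [ 0.373 -0.243  0.025] [ 0.418 -0.198  0.125]
[391. 241.] [382 234  19  15 230] [ 0.367 -0.364  0.023] [ 0.411 -0.317  0.128]
[419. 257.] [404 244  28  27 221] [ 0.295 -0.475  0.02 ] [ 0.378 -0.386  0.042]
[419. 382.] [  249   315   311   105 14296] [-0.082 -0.7    0.02 ] [0.197 0.112 0.802]
```

View pics/crop0.png

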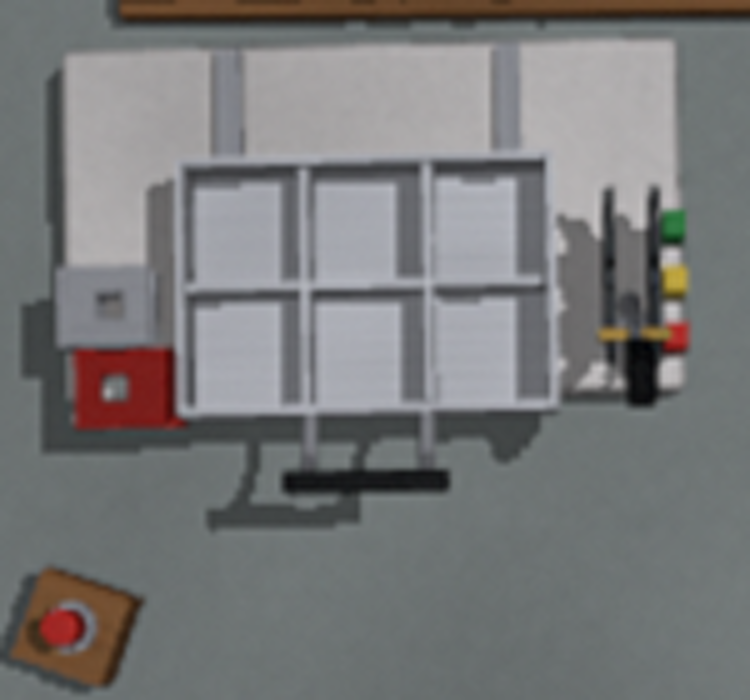

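Emit:
carry_out:
  plan:
    - [46.8,39.1,1,1.345,7]
    - [46.8,39.1,1,1.345,7]
    - [46.8,39.1,1,1.345,7]
    - [46.8,39.1,1,1.345,7]
    - [46.8,39.1,1,1.345,7]
    - [46.8,39.1,1,1.345,7]
    - [46.8,39.1,1,1.345,7]
    - [46.8,39.1,1,1.345,7]
    - [46.8,39.1,1,1.345,7]
    - [46.8,39.1,1,1.345,7]
    - [46.8,39.1,1,1.345,7]
    - [46.8,39.1,1,1.345,7]
    - [46.8,39.1,1,1.345,7]
    - [46.8,39.1,1,1.345,7]
    - [46.8,39.1,1,1.345,7]
    - [46.8,39.1,1,1.345,7]
  squeeze: 25

```text
clock: 1.8
position: [0.6065, -0.2201, 0.3017]
ee_rot: [-2.224, -2.218, 0.003]
force: [-0.2, -0.4, -0.4]
width: 0.762
```

```bash
sed -i 's/(y<-.26)/(y<-.13)/; s/(y>-.75)&(x>.25)&(x<.85)/(y>-.55)\&(x>.25)\&(x<.78)/' h.py; python3 - <<'E'
from h import *
o=arm.observe();print(o["clock"],o["position"],o["ee_rot"],o["width"])
for b in bottles(): print(*b)
im,d,K,M=grab("wrist");save("w1",im)
P=cloud(d,K,M);z=P[...,2]
m=((z>.105)&(z<.128)).astype(np.uint8);n,l,s,c=cv2.connectedComponentsWithStats(m)
for i in range(1,n):
    if s[i,4]>100:
        q=P[l==i];print("w",c[i].round(),s[i,4],np.nanmin(q,0).round(3),np.nanmax(q,0).round(3))
E
```

```text
1.8 [ 0.60650767 -0.2200979   0.30165115] [-2.22439838 -2.21783675  0.00349886] 0.7617806320283567
0.6078 -0.2106 0.1163 26 351.0 170.0 50.0 37.0 30.0
0.4927 -0.4318 0.1175 66 424.0 207.0 52.0 46.0 43.0
0.3938 -0.2194 0.1178 65 355.0 240.0 51.0 44.0 40.0
w [274.  26.] 1620 [ 0.567 -0.096  0.105] [ 0.657 -0.069  0.128]
w [370.  27.] 317 [ 0.661 -0.089  0.105] [ 0.678 -0.083  0.123]
w [280. 209.] 842 [ 0.594 -0.232  0.105] [ 0.619 -0.207  0.12 ]
w [ 20. 212.] 1063 [ 0.38  -0.235  0.105] [ 0.407 -0.209  0.12 ]
w [554. 232.] 141 [ 0.832 -0.25   0.105] [ 0.844 -0.233  0.107]
w [287. 339.] 274 [ 0.601 -0.346  0.116] [ 0.625 -0.332  0.119]
```

View pics/w1.png

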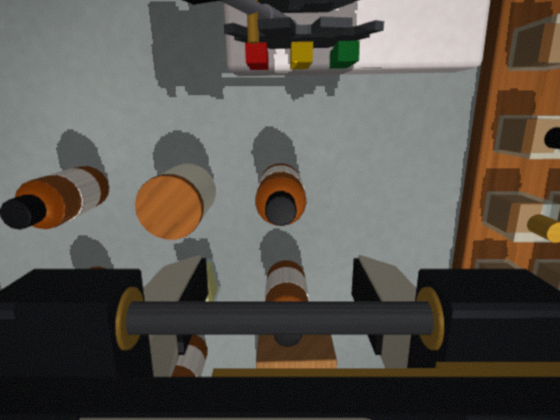

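The wrist view shows the bottle directly under the tool, at (280,209), with the jaws free of the candle. I'll pick it up.

Emit:
carry_out:
  plan:
    - [0,0,-5,0,7]
    - [0,0,-10,0,7]
    - [0,0,-15,0,7]
    - [0,0,-17.2,0,7]
    - [0,0,-17.2,0,7]
    - [0,0,-17.2,0,3.5]
    - [0,0,-17.2,0,3.5]
    - [0,0,-17.2,0,3.5]
    - [0,0,-17.2,0,3.5]
    - [0,0,-17.2,0,3.5]
    - [0,0,-14,0,3.5]
    - [0,0,-9,0,3.5]
    - [0,0,-4,0,3.5]
    - [0,0,1,0,3.5]
    - [0,0,6,0,3.5]
    - [0,0,7,0,3.5]
  squeeze: 30

```text
clock: 3.5
position: [0.6084, -0.2195, 0.3794]
ee_rot: [2.218, 2.212, 0.006]
force: [1.0, -1.0, -0.9]
width: 0.495
```

Emit:
carry_out:
  plan:
    - [0.7,5,0,0,3.5]
    - [1.4,10,0,0,3.5]
    - [2.1,15,0,0,3.5]
    - [2.8,20,0,0,3.5]
    - [3.4,25,0,0,3.5]
    - [4.1,30,0,0,3.5]
    - [4.8,35,0,0,3.5]
    - [5.3,38.7,0,0,3.5]
    - [5.3,38.7,0,0,3.5]
    - [5.3,38.7,-3,0,3.5]
    - [5.3,38.7,-7,0,3.5]
    - [5.3,38.7,-11,0,3.5]
    - [5.3,38.7,-14,0,3.5]
    - [5.3,38.7,-14,0,3.5]

```text
clock: 4.9
position: [0.659, 0.1658, 0.2343]
ee_rot: [2.221, 2.215, -0.007]
force: [-0.1, 0.4, -1.4]
width: 0.492
```

```bash
python3 - <<'E'
from h import *
im,d,K,M=grab("wrist");save("w2",im)
P=cloud(d,K,M);z=P[...,2]
g=(z>.113)&(z<.121);print("rim",np.nanmin(P[g],0).round(3),np.nanmax(P[g],0).round(3))
im,d,K,M=grab("top");P=cloud(d,K,M);z=P[...,2]
for v in(190,): pass
for b in bottles(): print(*b)
E
```

```text
rim [0.538 0.07  0.113] [0.701 0.211 0.121]
0.6131 -0.3324 0.1175 68 390.0 168.0 52.0 44.0 40.0
0.4927 -0.4305 0.1175 71 424.0 207.0 54.0 46.0 42.0
0.3937 -0.2191 0.1166 69 355.0 239.0 54.0 45.0 40.0
0.3898 -0.3386 0.116 73 394.0 241.0 54.0 45.0 40.0
```

View pics/w2.png

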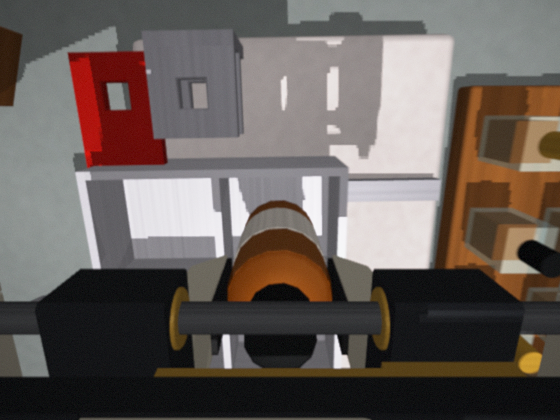

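The bottle hangs centred in the far-left cell, about 3 cm above the floor. I'll lower it, release, and go to bottle B.

Emit:
carry_out:
  plan:
    - [0,0,-2,0,3.5]
    - [0,0,-3.5,0,3.5]
    - [0,0,-3.5,0,3.5]
    - [0,0,-3.5,0,6]
    - [0,0,-3.5,0,6]
    - [0,0,-3.5,0,6]
    - [0,0,1,0,6]
    - [0,0,6,0,6]
    - [0,0,11,0,6.5]
    - [-1,-5,12,0,7]
    - [-2,-10,12,0,7]
    - [-2.5,-15,12,0,7]
    - [-3,-20,12,0,7]
    - [-3.5,-25,12,0,7]
    - [-4,-30,12,0,7]
    - [-4.6,-35,12,0,7]
    - [-4.6,-40,12,0,7]
    - [-4.6,-45,12,0,7]
    - [-4.6,-49.8,8,0,7]
    - [-4.6,-49.8,7,0,7]

```text
clock: 7.05
position: [0.6143, -0.3368, 0.31]
ee_rot: [2.224, 2.203, 0.004]
force: [0.0, 0.1, -0.4]
width: 0.763
```

```bash
cat >> h.py <<'E'
def wcaps(zl=.108,zh=.126):
    im,d,K,M=grab("wrist");P=cloud(d,K,M);z=P[...,2]
    m=((z>zl)&(z<zh)).astype(np.uint8);n,l,s,c=cv2.connectedComponentsWithStats(m)
    for i in range(1,n):
        if s[i,4]>100:
            q=P[l==i];a,b=np.nanmin(q,0),np.nanmax(q,0);print("w",c[i].round(),s[i,4],((a+b)/2).round(3),(b-a).round(3))
    return im
def placed():
    im,P=tops();z=P[...,2];m=((z>.168)&(z<.2)&(P[...,0]>.54)&(P[...,1]>-.03)).astype(np.uint8)
    n,l,s,c=cv2.connectedComponentsWithStats(m)
    for i in range(1,n):
        if s[i,4]>8: print("placed",np.median(P[l==i],0).round(3),s[i,4])
E
python3 - <<'E'
from h import *
o=arm.observe();print(o["clock"],o["position"],o["ee_rot"],o["width"])
wcaps();placed()
for b in bottles(): print(*b)
E
```

```text
7.05 [ 0.61431074 -0.33679438  0.31002834] [2.22398772 2.20277221 0.00442013] 0.7632121604830745
w [276. 202.] 773 [ 0.613 -0.333  0.114] [0.026 0.025 0.011]
w [ 11. 215.] 675 [ 0.392 -0.342  0.114] [0.018 0.026 0.012]
placed [0.699 0.68  0.172] 153
placed [0.663 0.166 0.184] 65
placed [0.645 0.681 0.172] 162
placed [0.594 0.678 0.172] 147
placed [0.551 0.681 0.171] 81
0.6134 -0.3306 0.117 67 390.0 168.0 51.0 44.0 41.0
0.3952 -0.2196 0.1166 68 355.0 239.0 54.0 45.0 40.0
0.3929 -0.3318 0.1161 25 392.0 240.0 50.0 39.0 32.0
```

Emit:
carry_out:
  plan:
    - [-0.1,0.4,-5,0,7]
    - [-0.1,0.4,-10,0,7]
    - [-0.1,0.4,-15,0,7]
    - [-0.1,0.4,-18,0,7]
    - [-0.1,0.4,-18,0,7]
    - [-0.1,0.4,-18,0,3.5]
    - [-0.1,0.4,-18,0,3.5]
    - [-0.1,0.4,-18,0,3.5]
    - [-0.1,0.4,-18,0,3.5]
    - [-0.1,0.4,-18,0,3.5]
    - [-0.1,0.4,-14,0,3.5]
    - [-0.1,0.4,-9,0,3.5]
    - [-0.1,0.4,-4,0,3.5]
    - [-0.1,0.4,1,0,3.5]
    - [-0.1,0.4,6,0,3.5]
    - [-0.1,0.4,7,0,3.5]
    - [-0.1,0.4,7,0,3.5]

```text
clock: 8.9
position: [0.615, -0.3267, 0.3835]
ee_rot: [2.218, 2.208, 0.011]
force: [0.0, 0.5, -1.4]
width: 0.496
```

Emit:
carry_out:
  plan:
    - [0.5,5,0,0,3.5]
    - [1,10,0,0,3.5]
    - [1.6,15,0,0,3.5]
    - [2.1,20,0,0,3.5]
    - [2.6,25,0,0,3.5]
    - [3.2,30,0,0,3.5]
    - [3.8,35,0,0,3.5]
    - [4.2,39,0,0,3.5]
    - [4.4,41.7,0,0,3.5]
    - [4.4,41.7,-2,0,3.5]
    - [4.4,41.7,-6,0,3.5]
    - [4.4,41.7,-10,0,3.5]
    - [4.4,41.7,-14,0,3.5]
    - [4.4,41.7,-17,0,3.5]
    - [4.4,41.7,-18.3,0,3.5]
    - [4.4,41.7,-18.3,0,3.5]

```text
clock: 10.5
position: [0.6583, 0.0901, 0.1986]
ee_rot: [2.218, 2.209, 0.008]
force: [-0.5, 0.3, -1.5]
width: 0.491
```

Emit:
carry_out:
  plan:
    - [0,0,0,0,6]
    - [0,0,0,0,6]
    - [0,0,0,0,6]
    - [0,0,5,0,6]
    - [0,0,10,0,6]
    - [0,0,14,0,6.5]
    - [-1.5,-4.7,17,0,7]
    - [-3,-9.4,17,0,7]
    - [-4.5,-14.1,17,0,7]
    - [-6,-18.9,17,0,7]
    - [-7.5,-23.6,17,0,7]
    - [-9,-28.3,17,0,7]
    - [-10.5,-33,17,0,7]
    - [-12,-37.7,17,0,7]
    - [-13.5,-42.4,17,0,7]
    - [-15,-47.1,15,0,7]
    - [-16.6,-52.1,12,0,7]
    - [-16.6,-52.1,11,0,7]
    - [-16.6,-52.1,11,0,7]

```text
clock: 12.4
position: [0.4892, -0.4336, 0.3055]
ee_rot: [2.227, 2.207, 0.005]
force: [-1.0, -0.3, -0.3]
width: 0.762
```

```bash
python3 - <<'E'
from h import *
o=arm.observe();print(o["clock"],o["position"],o["ee_rot"],o["width"])
wcaps();placed()
for b in bottles(): print(*b)
E
```

```text
12.4 [ 0.48922136 -0.4335782   0.30553236] [2.22732872 2.20667585 0.00470886] 0.7615368699726048
w [142.  91.] 1089 [ 0.388 -0.341  0.114] [0.025 0.025 0.013]
w [280. 209.] 794 [ 0.49  -0.434  0.114] [0.025 0.026 0.012]
placed [0.699 0.679 0.171] 165
placed [0.668 0.167 0.185] 65
placed [0.659 0.083 0.185] 61
placed [0.648 0.68  0.172] 156
placed [0.594 0.679 0.171] 158
placed [0.551 0.679 0.171] 81
0.4927 -0.4309 0.1164 73 424.0 207.0 51.0 44.0 39.0
0.3965 -0.2193 0.1183 63 355.0 239.0 32.0 24.0 20.0
0.3899 -0.3398 0.1158 73 394.0 241.0 34.0 25.0 19.0
```

Emit:
carry_out:
  plan:
    - [0.1,0,-5,0,7]
    - [0.1,0,-10,0,7]
    - [0.1,0,-15,0,7]
    - [0.1,0,-17.5,0,7]
    - [0.1,0,-17.5,0,7]
    - [0.1,0,-17.5,0,3.5]
    - [0.1,0,-17.5,0,3.5]
    - [0.1,0,-17.5,0,3.5]
    - [0.1,0,-17.5,0,3.5]
    - [0.1,0,-17.5,0,3.5]
    - [0.1,0,-14,0,3.5]
    - [0.1,0,-9,0,3.5]
    - [0.1,0,-4,0,3.5]
    - [0.1,0,1,0,3.5]
    - [0.1,0,6,0,3.5]
    - [0.1,0,7.5,0,3.5]
    - [0.1,0,7.5,0,3.5]

```text
clock: 14.25
position: [0.4955, -0.4296, 0.3887]
ee_rot: [2.211, 2.206, 0.012]
force: [-0.2, -0.3, -2.3]
width: 0.498
```

Emit:
carry_out:
  plan:
    - [0.7,4.9,0,0,3.5]
    - [1.4,9.8,0,0,3.5]
    - [2.1,14.7,0,0,3.5]
    - [2.8,19.6,0,0,3.5]
    - [3.5,24.5,0,0,3.5]
    - [4.2,29.4,0,0,3.5]
    - [5,34.3,0,0,3.5]
    - [5.7,39.2,0,0,3.5]
    - [6.4,44.1,0,0,3.5]
    - [7.1,49,0,0,3.5]
    - [7.8,54,0,0,3.5]
    - [8.4,58,0,0,3.5]
    - [8.6,59.6,0,0,3.5]
    - [8.6,59.6,-2,0,3.5]
    - [8.6,59.6,-6,0,3.5]
    - [8.6,59.6,-10,0,3.5]
    - [8.6,59.6,-14,0,3.5]
    - [8.6,59.6,-17,0,3.5]
    - [8.6,59.6,-18.9,0,3.5]
    - [8.6,59.6,-18.9,0,3.5]

```text
clock: 16.25
position: [0.5806, 0.1656, 0.1973]
ee_rot: [2.212, 2.207, 0.008]
force: [-1.1, -0.6, -2.6]
width: 0.493
```

Emit:
carry_out:
  plan:
    - [0,0,0,0,5.8]
    - [0,0,0,0,5.8]
    - [0,0,0,0,5.8]
    - [0,0,5,0,5.8]
    - [0,0,10,0,6]
    - [0,0,14,0,6.5]
    - [-2,-4.3,17,0,7]
    - [-4,-8.6,17,0,7]
    - [-6.2,-12.9,17,0,7]
    - [-8.3,-17.2,17,0,7]
    - [-10.4,-21.5,17,0,7]
    - [-12.4,-25.7,17,0,7]
    - [-14.5,-30,17,0,7]
    - [-16.5,-34.2,15,0,7]
    - [-18.6,-38.5,12,0,7]
    - [-18.6,-38.5,11,0,7]
    - [-18.6,-38.5,11,0,7]

```text
clock: 17.95
position: [0.3927, -0.2205, 0.3058]
ee_rot: [2.218, 2.205, 0.006]
force: [0.4, 0.2, 0.4]
width: 0.761
```

```bash
python3 - <<'E'
from h import *
o=arm.observe();print(o["clock"],o["position"],o["ee_rot"],o["width"])
wcaps();placed()
for b in bottles(): print(*b)
E
```

```text
17.95 [ 0.39269683 -0.22054905  0.30581969] [2.21786949 2.20493579 0.0059157 ] 0.761121629129972
w [547.  22.] 558 [ 0.588 -0.083  0.117] [0.023 0.025 0.018]
w [529.  26.] 178 [ 0.573 -0.087  0.115] [0.015 0.006 0.014]
w [277. 209.] 790 [ 0.393 -0.222  0.114] [0.025 0.026 0.012]
w [313. 354.] 636 [ 0.426 -0.363  0.114] [0.025 0.025 0.011]
placed [0.7   0.681 0.171] 157
placed [0.674 0.167 0.185] 70
placed [0.664 0.083 0.184] 65
placed [0.647 0.681 0.171] 164
placed [0.596 0.681 0.172] 145
placed [0.582 0.158 0.185] 64
placed [0.55  0.68  0.171] 76
0.4354 -0.3628 0.1176 20 402.0 226.0 52.0 45.0 41.0
0.3937 -0.212 0.1154 17 352.0 240.0 57.0 40.0 28.0
```

Emit:
carry_out:
  plan:
    - [0,-0.1,-5,0,7]
    - [0,-0.1,-10,0,7]
    - [0,-0.1,-15,0,7]
    - [0,-0.1,-17.5,0,7]
    - [0,-0.1,-17.5,0,7]
    - [0,-0.1,-17.5,0,3.5]
    - [0,-0.1,-17.5,0,3.5]
    - [0,-0.1,-17.5,0,3.5]
    - [0,-0.1,-17.5,0,3.5]
    - [0,-0.1,-17.5,0,3.5]
    - [0,-0.1,-14,0,3.5]
    - [0,-0.1,-9,0,3.5]
    - [0,-0.1,-4,0,3.5]
    - [0,-0.1,1,0,3.5]
    - [0,-0.1,6,0,3.5]
    - [0,-0.1,7.5,0,3.5]
    - [0,-0.1,7.5,0,3.5]

```text
clock: 19.8
position: [0.3964, -0.2197, 0.3863]
ee_rot: [2.205, 2.203, 0.012]
force: [1.0, 0.3, -2.5]
width: 0.497
```

```bash
python3 - <<'E'
from h import *
im,P=tops();z=P[...,2];x=P[...,0];y=P[...,1]
m=(z>.145)&(z<.175)&(x>.47)&(x<.525)&(y>.03)&(y<.15);print("handle",np.median(P[m],0),m.sum())
f=np.load("pics/top0.npz");P0=cloud(f["d"],f["K"],f["M"]);z0=P0[...,2];m0=(z0>.145)&(z0<.175)&(P0[...,0]>.47)&(P0[...,0]<.525)&(P0[...,1]>.03)&(P0[...,1]<.15);print("before",np.median(P0[m0],0),m0.sum())
placed();save("t5",im[100:260,170:340].repeat(4,0).repeat(4,1))
E
```

```text
handle [0.50909917 0.08844116 0.16292646] 169
before [0.49723659 0.08852357 0.16313885] 164
placed [0.7   0.681 0.171] 137
placed [0.674 0.167 0.186] 68
placed [0.664 0.082 0.185] 67
placed [0.647 0.679 0.171] 170
placed [0.594 0.678 0.171] 151
placed [0.582 0.158 0.184] 67
placed [0.551 0.679 0.171] 74
```

View pics/t5.png

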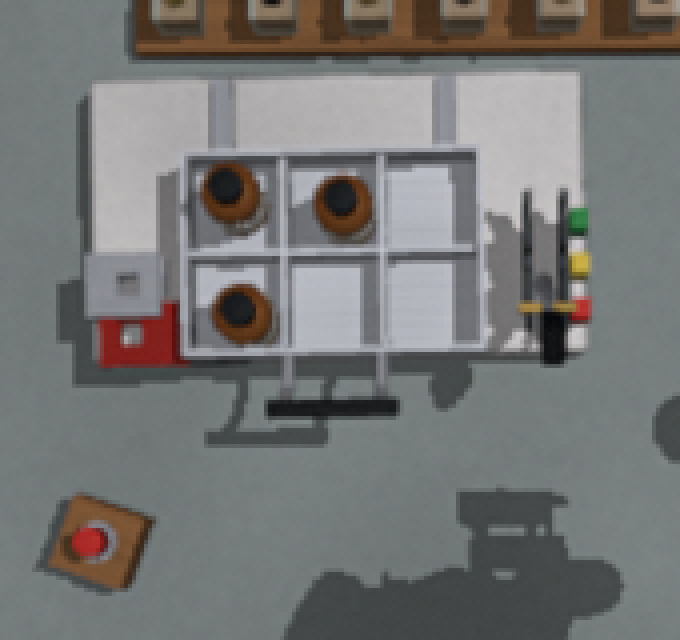

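The picture shows three bottles upright in their cells. The handle has crept 12 mm inward, so I'm updating the cell centres to tray x≈0.634. E has been knocked to about (0.426,-0.363). I'll place D in the near-middle cell.

Emit:
carry_out:
  plan:
    - [2.5,4,0,0,3.5]
    - [5,8,0,0,3.5]
    - [7.6,12,0,0,3.5]
    - [10.2,16,0,0,3.5]
    - [12.8,20,0,0,3.5]
    - [15.4,24,0,0,3.5]
    - [17.9,28,0,0,3.5]
    - [19.8,31,0,0,3.5]
    - [19.8,31,0,0,3.5]
    - [19.8,31,0,0,3.5]
    - [19.8,31,-4,0,3.5]
    - [19.8,31,-8,0,3.5]
    - [19.8,31,-12,0,3.5]
    - [19.8,31,-15,0,3.5]
    - [19.8,31,-17,0,3.5]
    - [19.8,31,-18.2,0,3.5]
    - [19.8,31,-18.6,0,3.5]
    - [19.8,31,-18.6,0,3.5]

```text
clock: 21.7
position: [0.5946, 0.0891, 0.1988]
ee_rot: [2.209, 2.203, 0.013]
force: [0.3, -1.7, 13.0]
width: 0.493
```

```bash
cat >> h.py <<'E'
def handle():
    im,P=tops();z=P[...,2];x=P[...,0];y=P[...,1]
    m=(z>.145)&(z<.172)&(x>.47)&(x<.60)&(y>.03)&(y<.15);m[:160]=0
    q=P[m];print("handle",np.median(q,0).round(4),len(q),q.min(0).round(3),q.max(0).round(3))
E
python3 - <<'E'
from h import *
handle()
E
```

```text
handle [0.5184 0.1368 0.1627] 9 [0.513 0.136 0.156] [0.525 0.14  0.166]
```

Emit:
carry_out:
  plan:
    - [0,0,0.2,0,5.4]
    - [0,0,0.2,0,5.4]
    - [0,0,0.2,0,5.4]
    - [0,0,5,0,5.4]
    - [0,0,10,0,6]
    - [0,0,14,0,6.5]
    - [-1.7,-4.5,17,0,7]
    - [-3.4,-9,17,0,7]
    - [-5.1,-13.5,17,0,7]
    - [-6.8,-18,17,0,7]
    - [-8.5,-22.6,17,0,7]
    - [-10.2,-27,17,0,7]
    - [-11.9,-31.6,17,0,7]
    - [-13.6,-36,15,0,7]
    - [-15.3,-40.7,12,0,7]
    - [-16.9,-45.2,11,0,7]
    - [-16.9,-45.2,11,0,7]
    - [-16.9,-45.2,11,0,7]

```text
clock: 23.55
position: [0.424, -0.3645, 0.3076]
ee_rot: [2.215, 2.2, 0.012]
force: [0.0, 0.7, 0.6]
width: 0.764
```

```bash
python3 - <<'E'
from h import *
o=arm.observe();print(o["clock"],o["position"],o["ee_rot"],o["width"])
wcaps();placed();handle()
E
```

```text
23.55 [ 0.42404216 -0.36451268  0.30764064] [2.21518503 2.19997579 0.01206782] 0.7642715768765549
w [278. 206.] 792 [ 0.426 -0.364  0.114] [0.026 0.025 0.012]
placed [0.699 0.681 0.171] 156
placed [0.681 0.167 0.184] 70
placed [0.671 0.083 0.184] 68
placed [0.648 0.679 0.171] 148
placed [0.594 0.68  0.171] 165
placed [0.591 0.158 0.185] 66
placed [0.596 0.087 0.185] 69
placed [0.551 0.68  0.171] 73
handle [0.5239 0.0939 0.1614] 283 [0.512 0.041 0.146] [0.6   0.149 0.169]
```

Emit:
carry_out:
  plan:
    - [0.2,0,-5,0,7]
    - [0.2,0,-10,0,7]
    - [0.2,0,-15,0,7]
    - [0.2,0,-17.7,0,7]
    - [0.2,0,-17.7,0,7]
    - [0.2,0,-17.7,0,3.5]
    - [0.2,0,-17.7,0,3.5]
    - [0.2,0,-17.7,0,3.5]
    - [0.2,0,-17.7,0,3.5]
    - [0.2,0,-17.7,0,3.5]
    - [0.2,0,-14,0,3.5]
    - [0.2,0,-9,0,3.5]
    - [0.2,0,-4,0,3.5]
    - [0.2,0,1,0,3.5]
    - [0.2,0,6,0,3.5]
    - [0.2,0,7.3,0,3.5]
    - [0.2,0,7.3,0,3.5]
    - [0.2,0,7.3,0,3.5]

```text
clock: 25.5
position: [0.4281, -0.3609, 0.3809]
ee_rot: [2.208, 2.206, 0.014]
force: [0.7, 0.5, -2.3]
width: 0.497
```

Emit:
carry_out:
  plan:
    - [2.5,3.8,0,0,3.5]
    - [5,7.6,0,0,3.5]
    - [7.7,11.4,0,0,3.5]
    - [10.3,15.2,0,0,3.5]
    - [12.9,19,0,0,3.5]
    - [15.5,22.8,0,0,3.5]
    - [18.1,26.7,0,0,3.5]
    - [20.7,30.6,0,0,3.5]
    - [23.3,34.4,0,0,3.5]
    - [25.2,37.4,0,0,3.5]
    - [25.2,37.4,0,0,3.5]
    - [25.2,37.4,-4,0,3.5]
    - [25.2,37.4,-8,0,3.5]
    - [25.2,37.4,-12,0,3.5]
    - [25.2,37.4,-13,0,3.5]
    - [25.2,37.4,-13,0,3.5]

```text
clock: 27.1
position: [0.6786, 0.0124, 0.248]
ee_rot: [2.21, 2.209, 0.007]
force: [-0.7, -0.4, -1.8]
width: 0.501
```

```bash
python3 - <<'E'
from h import *
im,d,K,M=grab("scene");save("s6",im[180:340,220:420].repeat(4,0).repeat(4,1)[:600,:800])
placed()
E
```

```text
placed [0.699 0.681 0.171] 168
placed [0.682 0.167 0.185] 73
placed [0.671 0.083 0.184] 67
placed [0.648 0.678 0.172] 152
placed [0.594 0.68  0.171] 155
placed [0.596 0.087 0.185] 67
placed [0.589 0.158 0.185] 67
placed [0.549 0.683 0.172] 71
```

View pics/s6.png

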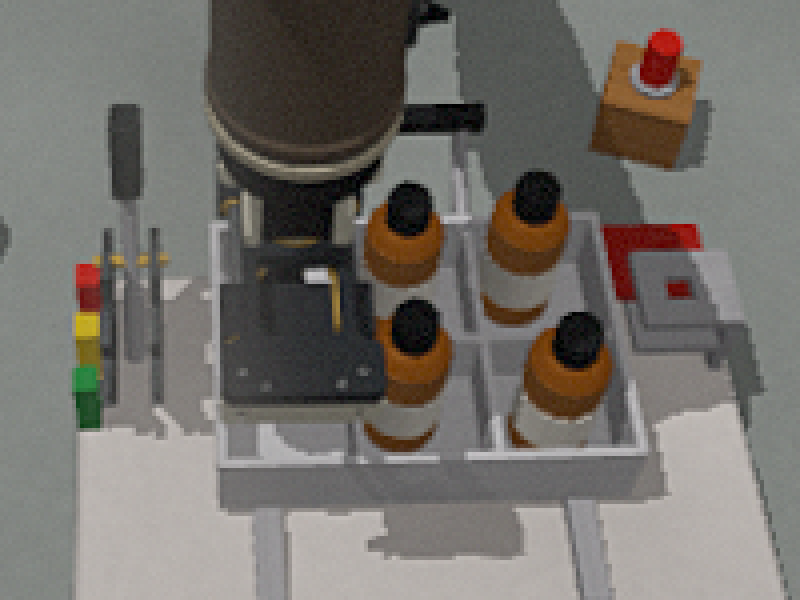

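The scene view shows four bottles upright and the held one over the far-right cell. I'll lower and release it.

Emit:
carry_out:
  plan:
    - [0,0,-2,0,3.5]
    - [0,0,-4,0,3.5]
    - [0,0,-4.8,0,3.5]
    - [0,0,-4.8,0,3.5]
    - [0,0,-4.8,0,5.6]
    - [0,0,-4.8,0,5.6]
    - [0,0,-4.8,0,5.6]
    - [0,0,0,0,5.6]
    - [0,0,5,0,6]
    - [0,0,10,0,6]
    - [-3,3,14,0.3,4]
    - [-6,6,14,0.6,2]
    - [-10,7,14,0.9,0]
    - [-15,7.5,14,1.2,0]
    - [-20,7.5,14,1.5,0]
    - [-22,7.5,14,1.57,0]
    - [-22,7.5,14,1.57,0]
    - [-22,7.5,14,1.57,0]

```text
clock: 29.0
position: [0.46, 0.0884, 0.3933]
ee_rot: [0.568, 3.075, 0.03]
force: [0.9, 0.9, 0.0]
width: 0.024
```

```bash
python3 - <<'E'
from h import *
o=arm.observe();print(o["clock"],o["position"],o["ee_rot"],o["joints"].round(2),o["width"])
placed();handle();im,d,K,M=grab("wrist");save("w7",im);np.savez("pics/w7.npz",d=d,im=im,K=K,M=M)
P=cloud(d,K,M);z=P[...,2];m=(z>.15)&(z<.170)&(P[...,0]<.56);print(m.sum(),np.nanmin(P[m],0),np.nanmax(P[m],0))
E
```

```text
29.0 [0.45997572 0.08836487 0.39327586] [0.56770749 3.07515793 0.0300214 ] [ 0.46  0.19 -0.87  1.73  0.14  1.27  0.76] 0.024328111099456914
placed [0.7   0.679 0.171] 160
placed [0.681 0.167 0.185] 69
placed [0.678 0.012 0.186] 68
placed [0.672 0.082 0.185] 66
placed [0.645 0.679 0.171] 150
placed [0.594 0.682 0.171] 147
placed [0.596 0.087 0.185] 64
placed [0.591 0.158 0.185] 63
placed [0.549 0.68  0.172] 82
handle [0.5821 0.0827 0.1594] 154 [0.512 0.041 0.145] [0.6   0.149 0.171]
1454 [0.50818695 0.04133471 0.15001957] [0.52298307 0.14085517 0.16446376]
```

View pics/w7.png

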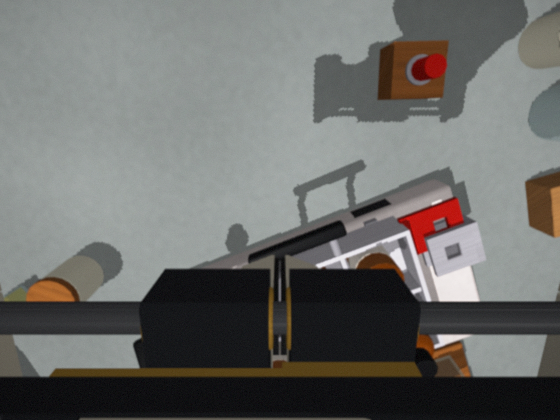

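All five bottles are in. The handle spans x 0.508–0.523 and is centred at y=0.091. I'll square the tool and lower it in front of the handle.

Emit:
carry_out:
  plan:
    - [1,0.3,-3,0.15,0]
    - [1,0.3,-7,0.3,0]
    - [1,0.3,-11,0.37,0]
    - [1,0.3,-15,0.37,0]
    - [1,0.3,-18,0.37,0]
    - [1,0.3,-18,0.37,0]
    - [1,0.3,-18,0.37,0]
    - [2,0.3,-18,0.37,0]
    - [3,0.3,-18,0.37,0]
    - [4,0.3,-18,0.37,0]
    - [4.5,0.3,-18,0.37,0]
    - [5,0.3,-18,0.37,0]
    - [5.4,0.3,-18,0.37,0]
    - [5.8,0.3,-18,0.37,0]
    - [6,0.3,-18,0.37,0]

```text
clock: 30.65
position: [0.5209, 0.0913, 0.2126]
ee_rot: [0.008, 3.133, 0.035]
force: [-3.3, 0.9, 2.9]
width: 0.004
```

```bash
python3 - <<'E'
from h import *
o=arm.observe();print(o["clock"],o["position"],o["ee_rot"],o["force"])
placed()
E
```

```text
30.65 [0.52094324 0.09133858 0.212648  ] [0.00753149 3.13261847 0.03519659] [-3.31923256  0.88952234  2.93239331]
placed [0.7   0.68  0.172] 166
placed [0.704 0.167 0.185] 64
placed [0.7   0.012 0.184] 69
placed [0.695 0.083 0.184] 69
placed [0.647 0.681 0.171] 161
placed [0.623 0.081 0.185] 25
placed [0.612 0.158 0.185] 64
placed [0.594 0.68  0.171] 158
placed [0.549 0.679 0.172] 80
```

Emit:
carry_out:
  plan:
    - [0.3,0,0,0,0]
    - [0.6,0,0,0,0]
    - [0.9,0,0,0,0]
    - [1.1,0,0,0,0]
    - [1.1,0,0,0,0]

```text
clock: 31.2
position: [0.5281, 0.0916, 0.2123]
ee_rot: [0.005, 3.141, 0.031]
force: [-22.9, -1.9, 17.9]
width: 0.003
```

Emit:
carry_out:
  plan:
    - [-1,0,0,0,0]
    - [-4,0,0,0,0]
    - [-6,0,4,0,0]
    - [-8,3,9,0,2]
    - [-10,7,12,0,4]
    - [-11,11,12,0,5]
    - [-11.7,15,12,0,5]
    - [-11.7,19.2,12,0,5]
    - [-11.7,19.2,10,0,5]
    - [-11.7,19.2,10,0,5]
    - [-11.7,19.2,10,0,5]

```text
clock: 32.3
position: [0.4115, 0.2829, 0.3123]
ee_rot: [0.006, 3.141, 0.03]
force: [1.3, 0.0, -0.3]
width: 0.539
```

```bash
python3 - <<'E'
from h import *
o=arm.observe();print(o["clock"],o["position"],o["ee_rot"],o["force"],o["joints"].round(2))
placed()
im,d,K,M=grab("wrist");P=cloud(d,K,M);z=P[...,2];H=cv2.cvtColor(im,cv2.COLOR_RGB2HSV);r=((H[...,0]<8)|(H[...,0]>172))&(H[...,1]>150)
m=r&(z>.094)&(z<.11)&(P[...,1]>.2)&(P[...,0]<.5);q=P[m];print("knob top",m.sum(),np.min(q,0).round(4),np.max(q,0).round(4))
m=r&(z>.06)&(z<.094)&(P[...,0]<.5);q=P[m];print("side",m.sum(),np.min(q,0).round(4),np.max(q,0).round(4))
m=(z>.045)&(z<.060)&(P[...,0]<.5)&(P[...,1]>.2);q=P[m];print("block",m.sum(),cv2.minAreaRect(q[:,:2].astype(np.float32)*1000))
t,d2,K2,M2=grab("top")
a=cv2.resize(im,(448,336));b=cv2.resize(t[150:220,180:250],(350,336),interpolation=cv2.INTER_CUBIC);save("w8",np.hstack([a,b]))
E
```

```text
32.3 [0.41148092 0.28286036 0.31229424] [0.0059164  3.1409553  0.03022674] [ 1.2636038   0.01969984 -0.27028939] [ 0.04  0.36 -0.96  1.8   0.31  1.14  0.56]
placed [0.71  0.167 0.184] 67
placed [0.706 0.012 0.185] 68
placed [0.7   0.681 0.171] 157
placed [0.701 0.083 0.185] 66
placed [0.647 0.68  0.171] 152
placed [0.626 0.086 0.185] 67
placed [0.618 0.158 0.185] 67
placed [0.593 0.68  0.171] 147
placed [0.549 0.681 0.171] 76
knob top 538 [0.3968 0.2735 0.0941] [0.4196 0.2956 0.0999]
side 110 [0.3965 0.2743 0.0607] [0.4995 0.5854 0.0938]
block 3519 ((445.3076171875, 427.888427734375), (354.37872314453125, 97.36486053466797), 70.17137145996094)
```

View pics/w8.png

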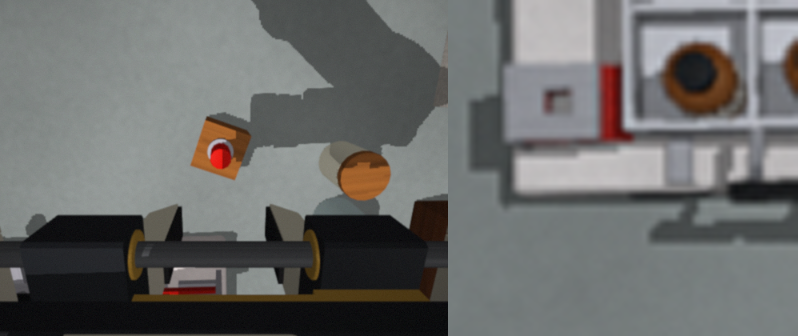

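The wrist view shows the knob upright at about (0.408,0.2845), top at z≈0.098 as expected. The top crop shows the lug under the bracket with red visible through the hole, so the carriage is home. Next I'll grip the pin.

Emit:
carry_out:
  plan:
    - [-0.3,0.2,-5,0,5]
    - [-0.3,0.2,-10,0,5]
    - [-0.3,0.2,-14,0,5]
    - [-0.3,0.2,-17,0,5]
    - [-0.3,0.2,-17.9,0,5]
    - [-0.3,0.2,-17.9,0,5]
    - [-0.3,0.2,-17.9,0,1.5]
    - [-0.3,0.2,-17.9,0,1.5]
    - [-0.3,0.2,-17.9,0,1.5]
    - [-0.3,0.2,-17.9,0,1.5]
    - [-0.3,0.2,-17.9,0,1.5]
    - [-0.3,0.2,-17.9,0,1.5]
  squeeze: 30

```text
clock: 33.65
position: [0.4094, 0.2847, 0.1349]
ee_rot: [0.009, 3.138, 0.031]
force: [0.2, -2.8, 8.5]
width: 0.254
```

Emit:
carry_out:
  plan:
    - [0,0,2,0,1.5]
    - [0,0,6,0,1.5]
    - [0,0,11,0,1.5]
    - [0,0,15,0,1.5]
    - [0,0,19.5,0,1.5]
    - [4,-0.6,19.5,0,1.5]
    - [8,-1.2,19.5,0,1.5]
    - [12,-1.8,19.5,0,1.5]
    - [16,-2.4,19.5,0,1.5]
    - [19,-3,19.5,0,1.5]
    - [19,-3,19.5,0,1.5]
    - [19,-3,19.5,0,1.5]

```text
clock: 34.85
position: [0.5993, 0.2546, 0.3295]
ee_rot: [0.009, 3.139, 0.032]
force: [-0.9, 0.9, -1.0]
width: 0.253
```

```bash
python3 - <<'E'
from h import *
o=arm.observe();print(o["clock"],o["position"],o["ee_rot"],o["force"],o["width"])
im,d,K,M=grab("wrist");save("w9",im);np.savez("pics/w9.npz",im=im,d=d,K=K,M=M,p=o["position"])
t,d2,K2,M2=grab("top");print("top ray",ray(201.8,170.8,K2,M2,.108))
P=cloud(d,K,M);z=P[...,2];m=(z>.103)&(z<.113)&(P[...,1]>.215)&(P[...,1]<.31);q=P[m];print(m.sum(),np.min(q,0).round(4),np.max(q,0).round(4))
v,u=np.where(m);print(u.min(),u.max(),v.min(),v.max())
H=cv2.cvtColor(im,cv2.COLOR_RGB2HSV);r=((H[...,0]<8)|(H[...,0]>172))&(H[...,1]>130)
n,l,s,c=cv2.connectedComponentsWithStats(r.astype(np.uint8))
for i in range(1,n):
    if s[i,4]>30: print(s[i],c[i].round(1),ray(*c[i],K,M,.108).round(4))
E
```

```text
34.85 [0.59925854 0.25464362 0.32947573] [0.00946111 3.13929221 0.03180272] [-0.93790724  0.88509712 -1.03532472] 0.2528818539091069
top ray [0.61046474 0.25070475 0.108     ]
3075 [0.5821 0.2268 0.1031] [0.633  0.2847 0.1097]
242 306 180 235
[222 178  75  53 979] [237.8 201.3] [0.6001 0.2227 0.108 ]
[263 212  16   4  49] [270.4 213.1] [0.6114 0.2518 0.108 ]
[ 251  248   58   54 2569] [279.2 277.7] [0.676  0.2595 0.108 ]
```

View pics/w9.png

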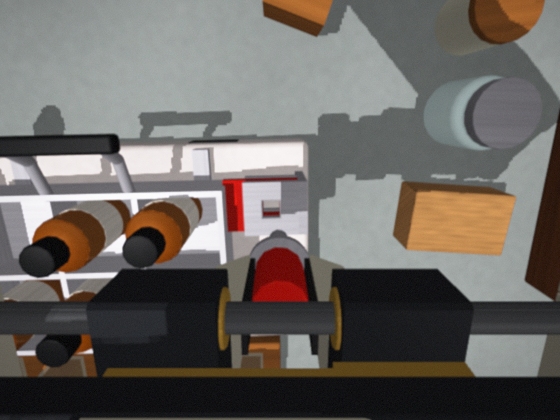

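```bash
python3 - <<'E'
from h import *
f=np.load("pics/w9.npz");im,d,K,M=f["im"],f["d"],f["K"],f["M"]
z=cloud(d,K,M)[...,2]
for v in range(196,224): print(v,(z[v,256:288]*1000).round().astype(int))
w=im[180:240,240:310]
cv2.imwrite("pics/w9c.png",cv2.resize(w[...,::-1],None,fx=9,fy=9,interpolation=cv2.INTER_NEAREST))
E
```

```text
196 [108 107 108 108 108 108 108 109 109 107 106 109 108 107 107 108 108 108
 108 107 107 107 107 107 108 108 107 107 107 109 107 108]
197 [107 106 107 107 108 107 108 107 108 107 108 107 107 107 108 107 107 108
 107 108 107 108 106 107 108 108 109 107 106 107 108 108]
198 [                 106                  108                  107
                  107                  107                  109
                  108                  107                  108
                  107                  108                  108
                  107                  107                  107
                  106                  106                  107
                  108                  107                  108
                  108                  107                  108
 -9223372036854775808                  107                  107
                  109                  108                  107
                  108                  108]
199 [107 107 107 109 108 106 108 107 107 108 108 107 108 108 108 107 108 108
 107 107 107 108 108 107 107 108 108 108 108 109 107 107]
200 [10
[... 3698 characters left out ...]
08 108 108 107 107 107 108 107 108 108 108
 107 108 107 108 107 108 108 107 108 108 108 107 108 108]
220 [107 107 108 108 108 107 108 109 109 107 108 108 108 108 107 108 107 107
 107 108 107 107 106 107 108 108 107 108 109 107 108 108]
221 [107 107 108 108 106 108 108 109 107 107 108 107 108 108 109 107 107 107
 108 109 108 107 108 108 108 108 108 107 108 109 107 108]
222 [106 108 106 108 108 106 107 108 108 108 107 107 107 107 108 108 107 108
 107 107 106 107 108 108 108 108 108 107 107 107 107 107]
223 [108 107 108 107 107 106 108 108 108 108 108 107 109 108 108 106 107 106
 108 107 107 109 107 108 107 107 107 106 107 108 109 108]<stdin>:4: RuntimeWarning: invalid value encountered in cast
```

View pics/w9c.png

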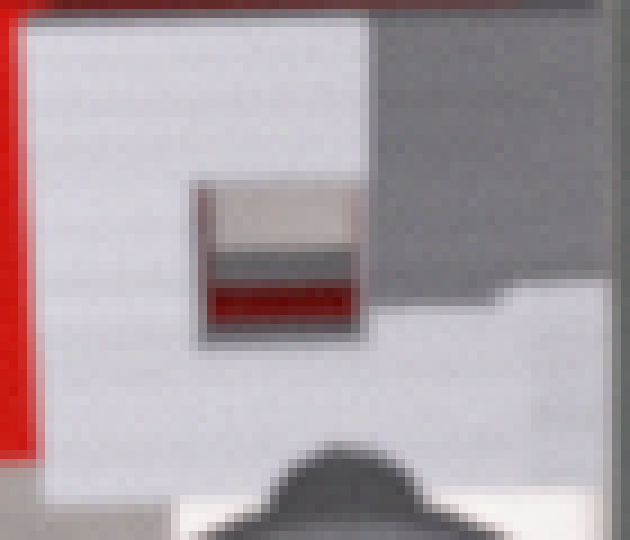

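```bash
python3 - <<'E'
from h import *
f=np.load("pics/w9.npz");im,d,K,M=f["im"],f["d"],f["K"],f["M"];print("tcp",f["p"])
h=np.array([ray(u,v,K,M,.108) for u,v in((261.7,200.2),(279.6,200.2),(261.7,217.2),(279.6,217.2))]);print(h.round(4),h.mean(0).round(4))
P=cloud(d,K,M)
for v in range(226,247,2): 
    row=P[v,262:296]; m=(row[:,2]>.18); q=row[m]
    if m.sum(): print(v,262+np.where(m)[0].min(),262+np.where(m)[0].max(),q.min(0).round(4),q.max(0).round(4),q[len(q)//2].round(4))
c=M[:3,3];print("cam",c)
E
```

```text
tcp [0.59925854 0.25464362 0.32947573]
[[0.5993 0.2442 0.108 ]
 [0.5995 0.2602 0.108 ]
 [0.6152 0.2439 0.108 ]
 [0.6154 0.2602 0.108 ]] [0.6074 0.2521 0.108 ]
230 274 282 [0.5922 0.2545 0.2105] [0.5933 0.2595 0.2138] [0.5922 0.257  0.2138]
232 272 285 [0.5924 0.2533 0.2122] [0.594  0.2613 0.217 ] [0.5927 0.2575 0.2162]
234 270 286 [0.5823 0.252  0.2108] [0.5957 0.2619 0.2497] [0.5824 0.2564 0.2494]
236 268 290 [0.582  0.2513 0.2486] [0.5838 0.2625 0.2534] [0.5823 0.2568 0.2526]
238 264 294 [0.5826 0.2493 0.2495] [0.5845 0.2645 0.2548] [0.583  0.2568 0.2537]
240 262 295 [0.5835 0.2483 0.2505] [0.5851 0.2648 0.2552] [0.5841 0.2568 0.2536]
242 262 295 [0.5845 0.2483 0.2526] [0.5856 0.2649 0.255 ] [0.5849 0.2568 0.2541]
244 262 295 [0.5854 0.2484 0.2533] [0.5864 0.2648 0.2558] [0.5863 0.2563 0.2534]
246 262 295 [0.5864 0.2483 0.2528] [0.5876 0.2648 0.2558] [0.5871 0.2568 0.2541]
cam [0.5224629  0.25372776 0.42143838]
```

Emit:
carry_out:
  plan:
    - [0.95,-0.45,0,0,1.5]
    - [0.95,-0.45,-3,0,1.5]
    - [0.95,-0.45,-6,0,1.5]
    - [0.95,-0.45,-8.5,0,1.5]
    - [0.95,-0.45,-9,0,1.5]
    - [0.95,-0.45,-9,0,1.5]

```text
clock: 35.55
position: [0.6075, 0.2508, 0.2401]
ee_rot: [0.005, 3.139, 0.031]
force: [-0.8, 0.5, -0.9]
width: 0.252
```

```bash
python3 - <<'E'
from h import *
o=arm.observe();print(o["clock"],o["position"],o["ee_rot"],o["force"],o["width"])
im,d,K,M=grab("wrist");P=cloud(d,K,M)
z=P[...,2]; m=(z>.117)&(z<.157)&(abs(P[...,0]-.607)<.02)&(abs(P[...,1]-.252)<.02);q=P[m];print(m.sum(),q.min(0).round(4),q.max(0).round(4)) if m.sum() else print("none")
m=(z>.103)&(z<.112)&(abs(P[...,0]-.607)<.025)&(abs(P[...,1]-.252)<.03);v,u=np.where(m);print(v.min(),v.max(),u.min(),u.max())
cv2.imwrite("pics/w10.png",cv2.resize(im[150:260,220:340,::-1],None,fx=5,fy=5,interpolation=cv2.INTER_NEAREST))
E
```

```text
35.55 [0.6074744  0.25079221 0.24013478] [0.0052891  3.13923714 0.03092055] [-0.84131769  0.4918452  -0.88935748] 0.25193364922852163
65 [0.6004 0.2481 0.1211] [0.6039 0.258  0.1299]
193 257 237 322
```

View pics/w10.png

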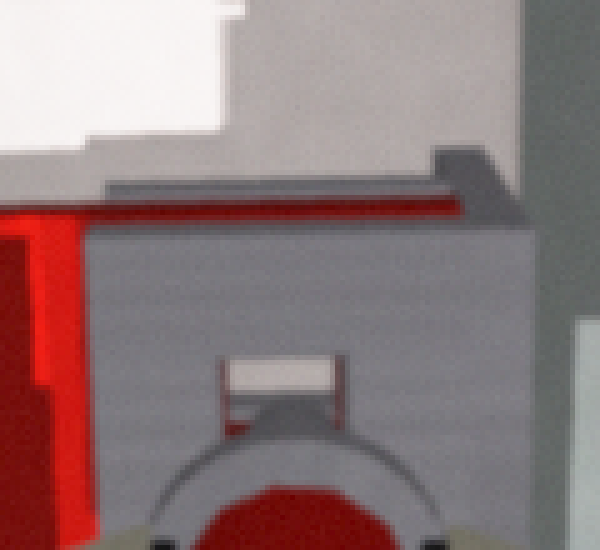

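The view shows the tip over the hole, within about 1 mm. I'll nudge it and insert.

Emit:
carry_out:
  plan:
    - [0.1,-0.05,-0.5,0,1.5]
    - [0.1,-0.05,-1.2,0,1.5]
    - [0.1,-0.05,-2,0,1.5]
    - [0.1,-0.05,-2.5,0,1.5]
    - [0.1,-0.05,-3,0,1.5]
    - [0.1,-0.05,-3,0,1.5]

```text
clock: 36.2
position: [0.6086, 0.2505, 0.2103]
ee_rot: [0.005, 3.139, 0.032]
force: [-0.1, 0.2, -0.7]
width: 0.256
```

Emit:
carry_out:
  plan:
    - [0,0,-0.7,0,1.5]
    - [0,0,-1.3,0,1.5]
    - [0,0,-1.8,0,1.5]
    - [0,0,-2.2,0,1.5]
    - [0,0,-2.3,0,1.5]
    - [0,0,-2.3,0,1.5]

```text
clock: 36.8
position: [0.6085, 0.2505, 0.188]
ee_rot: [0.005, 3.139, 0.031]
force: [-3.7, -2.5, 6.1]
width: 0.255
```

Emit:
carry_out:
  plan:
    - [0,0,-0.3,0,1.5]
    - [0,0,-0.3,0,1.5]
    - [0,0,-0.1,0,3.6]
    - [0,0,0,0,3.6]
    - [0,0,0,0,3.6]
    - [0,0,4,0,3.6]
    - [0,0,9,0,3.6]
    - [0,0,14,0,3.6]
    - [-4,0,15,0,3.6]
    - [-4,0,15,0,3.6]
    - [-4,0,15,0,3.6]

```text
clock: 37.9
position: [0.568, 0.2506, 0.3383]
ee_rot: [0.004, 3.138, 0.03]
force: [0.7, -0.3, -0.1]
width: 0.392
```

```bash
python3 - <<'E'
from h import *
o=arm.observe();print(o["clock"],o["position"],o["ee_rot"],o["force"],o["width"])
im,d,K,M=grab("wrist");P=cloud(d,K,M);z=P[...,2]
H=cv2.cvtColor(im,cv2.COLOR_RGB2HSV);r=((H[...,0]<8)|(H[...,0]>172))&(H[...,1]>130)
m=r&(z>.12)&(z<.2)&(abs(P[...,1]-.25)<.03);q=P[m];print("knob",m.sum(),q.min(0).round(4),q.max(0).round(4),np.percentile(z[m],90))
placed()
im,P=tops();z=P[...,2];m=(z>.13)&(P[...,1]<-.04)&(P[...,1]>-.11)&(P[...,0]>.45)&(P[...,0]<.72)
q=P[m];print("lever pts",m.sum())
for lo in np.arange(.13,.22,.01):
    k=q[(q[:,2]>=lo)&(q[:,2]<lo+.01)]
    if len(k): print(round(lo,2),len(k),k.mean(0).round(4),k.min(0).round(4),k.max(0).round(4))
im,d,K,M=grab("scene");P=cloud(d,K,M);z=P[...,2];m=(z>.13)&(P[...,1]<-.04)&(P[...,1]>-.12)&(P[...,0]>.45)&(P[...,0]<.72);q=P[m]
for lo in np.arange(.13,.22,.01):
    k=q[(q[:,2]>=lo)&(q[:,2]<lo+.01)]
    if len(k): print("s",round(lo,2),len(k),k.mean(0).round(4),k.min(0).round(4),k.max(0).round(4))
E
```

```text
37.9 [0.567968   0.25058482 0.33827265] [0.00383625 3.13772458 0.03004087] [ 0.68161041 -0.29929437 -0.10726775] 0.39156745922178976
knob 813 [0.595  0.2409 0.1202] [0.6182 0.2632 0.1521] 0.1510469418492606
placed [0.71  0.169 0.184] 67
placed [0.707 0.012 0.185] 66
placed [0.699 0.679 0.171] 147
placed [0.7   0.083 0.185] 71
placed [0.648 0.681 0.171] 154
placed [0.624 0.087 0.185] 68
placed [0.617 0.16  0.185] 66
placed [0.594 0.68  0.172] 165
placed [0.551 0.677 0.172] 69
lever pts 123
0.13 39 [ 0.6232 -0.0718  0.1341] [ 0.5857 -0.0873  0.1303] [ 0.6539 -0.0561  0.1387]
0.14 2 [ 0.637  -0.0731  0.1403] [ 0.6341 -0.0868  0.1402] [ 0.64   -0.0594  0.1404]
0.16 1 [ 0.579  -0.0788  0.1696] [ 0.579  -0.0788  0.1696] [ 0.579  -0.0788  0.1696]
0.17 6 [ 0.5768 -0.0725  0.1766] [ 0.5751 -0.0815  0.1737] [ 0.5783 -0.0666  0.1794]
0.18 5 [ 0.5748 -0.0746  0.1824] [ 0.5714 -0.0809  0.1806] [ 0.5779 -0.0693  0.1857]
0.19 18 [ 0.5541 -0.0725  0.1955] [ 0.5379 -0.0802  0.1906] [ 0.571  -0.0654  0.1998]
0.2 48 [ 0.5532 -0.0727  0.2049] [ 0.5377 -0.08    0.2   ] [ 0.5671 -0.0653  0.2099]
0.21 4 [ 
[... 161 characters left out ...]
s 0.14 20 [ 0.5779 -0.0739  0.1456] [ 0.5726 -0.0789  0.1402] [ 0.5829 -0.0695  0.1494]
s 0.15 10 [ 0.5752 -0.0736  0.1539] [ 0.5727 -0.0786  0.15  ] [ 0.5774 -0.0692  0.1583]
s 0.16 9 [ 0.58   -0.0718  0.1681] [ 0.5781 -0.08    0.1651] [ 0.5817 -0.0662  0.1699]
s 0.17 33 [ 0.5773 -0.0737  0.1748] [ 0.5712 -0.0822  0.17  ] [ 0.5808 -0.0659  0.1794]
s 0.18 37 [ 0.5726 -0.0736  0.1852] [ 0.568  -0.0817  0.18  ] [ 0.5767 -0.0655  0.1896]
s 0.19 41 [ 0.5637 -0.0721  0.1961] [ 0.5384 -0.0832  0.1909] [ 0.5724 -0.0651  0.1999]
s 0.2 71 [ 0.5569 -0.0746  0.2051] [ 0.539  -0.0831  0.2002] [ 0.5707 -0.0671  0.2096]
s 0.21 2 [ 0.5613 -0.0725  0.2106] [ 0.5611 -0.0759  0.2104] [ 0.5615 -0.0691  0.2108]
```

The knob top is at z=0.151, so the pin is fully down. The lever pivot is at about x=0.6265, y=-0.0735, and the green tab is at the far notch. I'll approach the paddle.

Emit:
carry_out:
  plan:
    - [0,-5,0,0,5]
    - [0,-10,0,0,5]
    - [0,-15,0,0,5]
    - [-0.3,-20,0,0,5]
    - [-0.6,-25,0,0,5]
    - [-0.6,-30,0,0,5]
    - [-0.6,-32.4,0,0,5]
    - [-0.6,-32.4,0,0,5]
    - [-0.6,-32.4,-4,0,5]
    - [-0.6,-32.4,-8,0,5]
    - [-0.6,-32.4,-10.5,0,5]
    - [-0.6,-32.4,-10.9,0,5]
    - [-0.6,-32.4,-10.9,0,5]

```text
clock: 39.4
position: [0.5631, -0.0732, 0.2276]
ee_rot: [0.005, 3.141, 0.032]
force: [-0.1, -1.3, 0.2]
width: 0.545
```

```bash
python3 - <<'E'
from h import *
o=arm.observe();print(o["clock"],o["position"],o["ee_rot"],o["force"],o["width"],o["joints"].round(2))
im,d,K,M=grab("wrist");save("w11",im)
E
```

```text
39.4 [ 0.56313156 -0.07322144  0.22758758] [0.00522184 3.14117078 0.0317018 ] [-0.1161895  -1.34173555  0.1903298 ] 0.5454893891013 [ 0.63  0.55 -0.84  1.74  0.44  1.05  1.2 ]
```

View pics/w11.png

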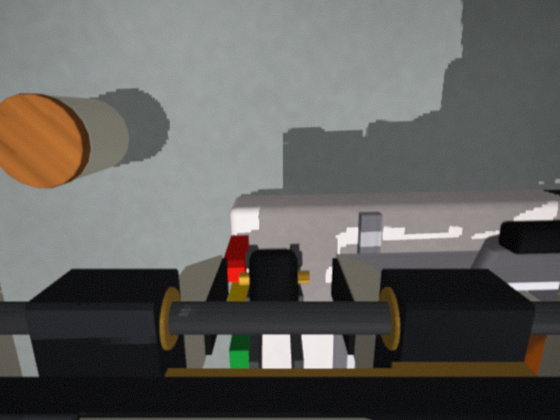

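The paddle (around (275,275)) sits between the fingers. I'll close and lift along the lever.

Emit:
carry_out:
  plan:
    - [0,0,0,0,1]
    - [0,0,0,0,1]
    - [0,0,0,0,1]
    - [0,0,0,0,1]
    - [0,0,0,0,1]
    - [-0.3,0,0.7,0,1]
    - [-0.6,0,1.5,0,1]
    - [-0.95,0,2.3,0,1]
    - [-0.95,0,2.3,0,1]
    - [-0.95,0,2.3,0,1]
  squeeze: 45

```text
clock: 40.45
position: [0.5541, -0.0754, 0.2513]
ee_rot: [0.008, 3.139, 0.026]
force: [2.5, -5.1, -6.3]
width: 0.198
```

```bash
cat >> h.py <<'E'
def bar():
    for nm in("top","scene","wrist"):
        im,d,K,M=grab(nm);P=cloud(d,K,M);z=P[...,2];H=cv2.cvtColor(im,cv2.COLOR_RGB2HSV)
        m=(H[...,0]>12)&(H[...,0]<30)&(H[...,1]>110)&(z>.085)&(z<.17)&(P[...,1]>-.097)&(P[...,1]<-.045)&(P[...,0]>.55)&(P[...,0]<.72)
        q=P[m]; print("bar",nm,len(q),q.mean(0).round(4) if len(q) else "", q.min(0).round(3) if len(q) else "",q.max(0).round(3) if len(q) else "")
E
python3 - <<'E'
from h import *
bar()
E
```

```text
bar top 0   
bar scene 59 [ 0.5937 -0.0817  0.1258] [ 0.575 -0.097  0.087] [ 0.633 -0.056  0.141]
bar wrist 0
```

Emit:
carry_out:
  plan:
    - [0.8,0.1,0.35,0,1]
    - [1.65,0.1,0.63,0,1]
    - [2.6,0.1,0.88,0,1]
    - [3.5,0.1,1.09,0,1]
    - [4.4,0.1,1.25,0,1]
    - [5.35,0.1,1.38,0,1]
    - [6.3,0.1,1.45,0,1]
    - [7.25,0.1,1.47,0,1]
    - [8.2,0.1,1.45,0,1]
    - [9.1,0.1,1.38,0,1]
    - [10.1,0.1,1.25,0,1]
    - [11,0.1,1.09,0,1]
    - [11.9,0.1,0.88,0,1]
    - [12.8,0.1,0.63,0,1]
    - [13.7,0.1,0.33,0,1]
    - [14.6,0.1,0,0,1]
    - [14.6,0.1,0,0,1]
    - [14.6,0.1,0,0,1]

```text
clock: 42.4
position: [0.7004, -0.074, 0.2509]
ee_rot: [0.007, 3.14, 0.027]
force: [-4.1, -0.8, -7.2]
width: 0.195
```

```bash
python3 - <<'E'
from h import *
o=arm.observe();print(o["clock"],o["position"],o["ee_rot"],o["force"],o["width"])
bar()
im,d,K,M=grab("scene");a=cv2.resize(im[190:310,200:300],(500,600),interpolation=cv2.INTER_CUBIC);save("s12",a)
E
```

```text
42.4 [ 0.70042959 -0.07399335  0.25087436] [0.00668556 3.13969775 0.02747314] [-4.0526309  -0.81889549 -7.17276537] 0.19461116249486693
bar top 26 [ 0.6502 -0.0782  0.124 ] [ 0.618 -0.095  0.086] [ 0.671 -0.054  0.146]
bar scene 0   
bar wrist 986 [ 0.6529 -0.0767  0.1304] [ 0.615 -0.097  0.086] [ 0.673 -0.051  0.142]
```

View pics/s12.png

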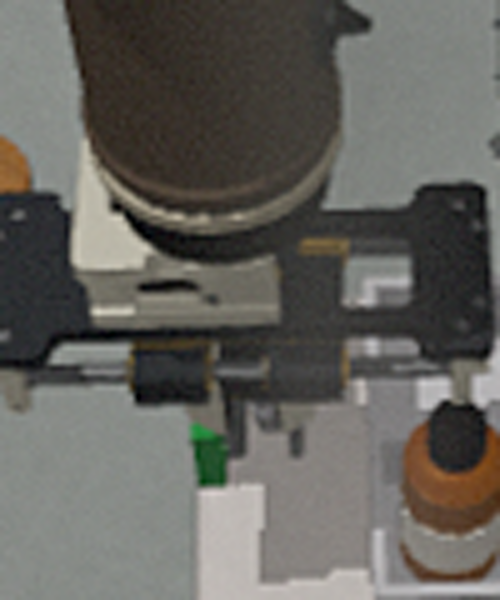

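The gripper is at the green tab and the spring force points along a lever leaning away. I'll lower it into the notch.

Emit:
carry_out:
  plan:
    - [-0.3,0,-0.7,0,1]
    - [-0.6,0,-1.4,0,1]
    - [-0.95,0,-2.2,0,1]
    - [-0.98,0,-2.4,0,1]
    - [-0.98,0,-2.4,0,1]

```text
clock: 43.1
position: [0.6944, -0.0739, 0.2304]
ee_rot: [0.009, 3.127, 0.029]
force: [12.2, -1.0, 2.4]
width: 0.2
```

Emit:
carry_out:
  plan:
    - [0,0,0,0,1]
    - [0,0,0,0,3]
    - [0,0,0,0,4.5]
    - [0,0,0,0,4.5]
    - [0,0,4,0,4.5]
    - [0,0,8,0,4.5]
    - [-4,0,10,0,4.5]
    - [-9,0,12,0,4.5]
    - [-14,0,12,0,4.5]
    - [-19,0,12,0,4.5]
    - [-24,0,12,0,4.5]
    - [-24,0,12,0,4.5]

```text
clock: 44.3
position: [0.449, -0.0736, 0.3499]
ee_rot: [0.01, 3.131, 0.023]
force: [0.2, 1.0, -0.0]
width: 0.493
```

```bash
python3 - <<'E'
from h import *
o=arm.observe();print(o["clock"],o["position"],o["force"],o["width"])
bar();placed()
for nm in("top","scene"):
    im,d,K,M=grab(nm);save("f_"+nm,im if nm=="scene" else im);P=cloud(d,K,M);z=P[...,2]
    m=(z>.15)&(P[...,1]<-.04)&(P[...,1]>-.11)&(P[...,0]>.6)&(P[...,0]<.76);q=P[m];print(nm,"paddle",len(q),q.min(0).round(4),q.max(0).round(4),q.mean(0).round(4))
    if nm=="top": t=im
a=cv2.resize(t[110:260,170:440],(800,444),interpolation=cv2.INTER_CUBIC);save("f13",a)
save("f14",cv2.resize(im[170:350,90:430],(800,424),interpolation=cv2.INTER_CUBIC))
E
```

```text
44.3 [ 0.44901555 -0.07363627  0.34990199] [ 0.21726226  0.96622149 -0.04616203] 0.4934114705779012
bar top 22 [ 0.646  -0.0794  0.1098] [ 0.617 -0.095  0.087] [ 0.66  -0.054  0.122]
bar scene 42 [ 0.6452 -0.083   0.1104] [ 0.617 -0.097  0.091] [ 0.661 -0.054  0.12 ]
bar wrist 42 [ 0.6243 -0.0945  0.0985] [ 0.617 -0.097  0.087] [ 0.63  -0.092  0.101]
placed [0.71  0.167 0.184] 68
placed [0.707 0.012 0.185] 63
placed [0.7   0.68  0.172] 162
placed [0.7   0.083 0.184] 70
placed [0.648 0.68  0.171] 159
placed [0.623 0.087 0.185] 66
placed [0.618 0.159 0.185] 66
placed [0.594 0.681 0.171] 159
placed [0.549 0.68  0.172] 77
top paddle 98 [ 0.6633 -0.0795  0.1586] [ 0.7059 -0.0633  0.2157] [ 0.6824 -0.0712  0.1991]
scene paddle 149 [ 0.6785 -0.08    0.1595] [ 0.7076 -0.0634  0.2137] [ 0.6941 -0.0716  0.2024]
```

View pics/f14.png

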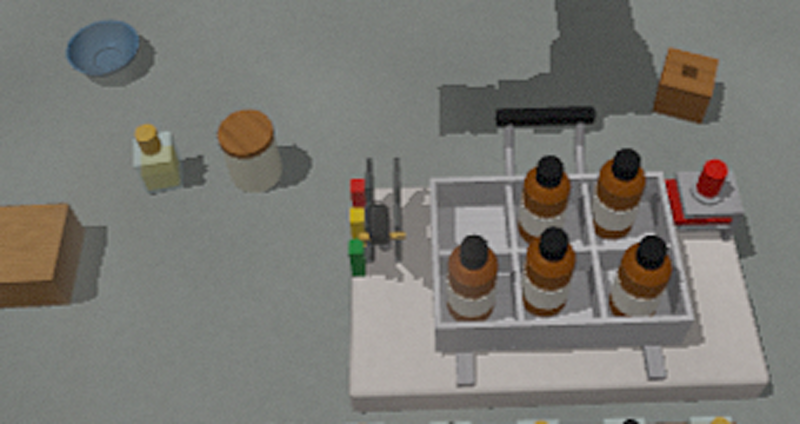

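View pics/f13.png

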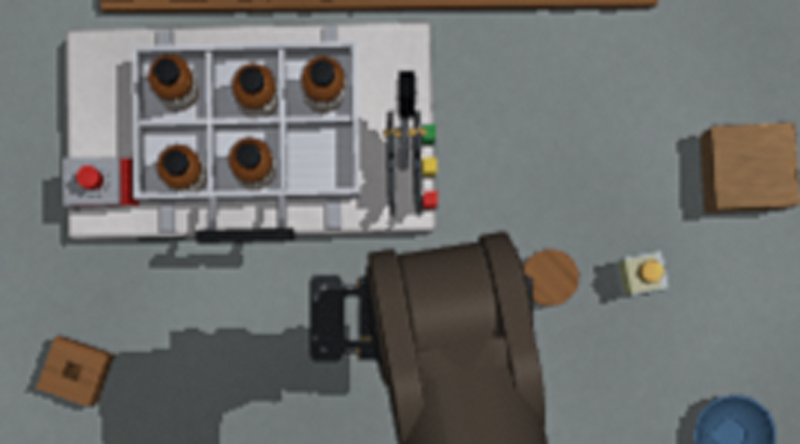

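Both views show five upright bottles, the pin down, and the lever bar by the green tab. The lever reads slightly short of 0.80, so I'm comparing it against the seated start.

```bash
python3 - <<'E'
from h import *
def an(tag,im,d,K,M,lo,hi):
    P=cloud(d,K,M);z=P[...,2];H=cv2.cvtColor(im,cv2.COLOR_RGB2HSV)
    m=(H[...,0]>12)&(H[...,0]<30)&(H[...,1]>90)&(z>.09)&(z<.15)&(P[...,1]>-.093)&(P[...,1]<-.045)&(P[...,0]>lo)&(P[...,0]<hi);q=P[m]
    print(tag,"bar",len(q),q.mean(0).round(4),np.percentile(q,[10,50,90],axis=0).round(4).tolist())
    m=(z>.197)&(P[...,1]<-.055)&(P[...,1]>-.095)&(P[...,0]>.5)&(P[...,0]<.76);q=P[m]
    c=np.polyfit(q[:,0]-q[:,0].mean(),q[:,2],1);print("   top face slope",c.round(3),"mean",q.mean(0).round(4),len(q),q[:,0].min().round(4),q[:,0].max().round(4))
for n in("top","scene"):
    f=np.load("pics/%s0.npz"%n);an(n+"0",f["im"],f["d"],f["K"],f["M"],.57,.612);
    for i in range(2):an(n+"1",*grab(n),.638,.70)
E
```

```text
top0 bar 26 [ 0.59   -0.0722  0.115 ] [[0.5873, -0.0879, 0.1081], [0.5903, -0.069, 0.1154], [0.5948, -0.0567, 0.1212]]
   top face slope [0.175 0.205] mean [ 0.5521 -0.0727  0.2048] 62 0.5375 0.5673
top1 bar 18 [ 0.6585 -0.0745  0.1155] [[0.6558, -0.0914, 0.112], [0.6586, -0.079, 0.1165], [0.6606, -0.0565, 0.1202]]
   top face slope [-0.057  0.207] mean [ 0.6885 -0.0708  0.2068] 67 0.6726 0.7055
top1 bar 18 [ 0.6582 -0.0745  0.1171] [[0.6554, -0.0912, 0.1106], [0.6584, -0.0786, 0.119], [0.6607, -0.0563, 0.122]]
   top face slope [-0.088  0.208] mean [ 0.6891 -0.0709  0.2075] 66 0.6723 0.7053
scene0 bar 18 [ 0.5899 -0.0731  0.1159] [[0.5879, -0.0849, 0.1144], [0.5895, -0.0753, 0.116], [0.593, -0.0564, 0.1173]]
   top face slope [0.043 0.204] mean [ 0.5574 -0.0738  0.204 ] 91 0.5381 0.5693
scene1 bar 27 [ 0.6575 -0.0706  0.1171] [[0.6542, -0.091, 0.1149], [0.6582, -0.0628, 0.1172], [0.6605, -0.056, 0.1186]]
   top face slope [-0.348  0.206] mean [ 0.6935 -0.0716  0.206 ] 126 0.6787 0.7058
scene1 bar 27 [ 0.6574 -0.0707  0.117 ] [[0.6539, -0.091, 0.1142], [0.6579, -0.0628, 0.1172], [0.6604, -0.0561, 0.1196]]
   top face slope [-0.321  0.206] mean [ 0.6934 -0.0717  0.206 ] 128 0.6783 0.7064
```

```bash
python3 - <<'E'
from cell import arm
print(arm.sign_off())
E
```

```text
the job is handed in; nothing more can be done
None
```

I did the whole job in the order asked and handed it in at about 45 s on the robot's clock; `sign_off` gives no verdict.

- **Bottles:** All five amber bottles stand upright in separate cells, with cap tops at 0.184–0.185 m as expected. The last pictures confirm this. They were all placed while the carriage was still drawn out.
- **Carriage:** It is fully home. It went in about 29 mm and then stopped hard at about 23 N.
- **Lock pin:** It is fully down, with the knob top measured at 0.151 m against 0.151 m expected.
- **Lever:** It rests in the far notch, beside the green tab. Its brass bar is at seated height (about 117 mm), where resting on a tooth would read about 18 mm higher.
- **Other goods:** The candle, scent bottle, carton and dish near the bottles stood upright in the last pictures. I did not measure them again, and the goods at the far left were outside those last crops.

**What disagreed:**
- **Lever angle:** The swing reads about 0.74–0.78 rad instead of 0.80. That puts it at or slightly past the robot-side edge of the notch's 0.04 of play. I did not nudge it to the centre.
- **Carriage creep:** The carriage crept about 19 mm inward while I was placing bottles. I measured it again and corrected for that.
- **Bottle knock:** One bottle was knocked about 4 cm aside during the run. I found it again before picking it up.

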